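# Eject a sauce tub and trap it on the ledge

## Robot

A 6-joint arm with a two-finger parallel gripper is mounted at the origin on the work surface. World frame = base frame: x ahead of the robot, y to its left, z up, the work surface at z = 0. Lengths are in m, angles in rad, forces in N, time in s.
With the tool pointing down it reaches from about 0.35 to 0.775 m from the base axis. Payload 7.3 kg.
Tool frame: the origin (TCP) lies at the very end of the fingers, on their centre line; the grasp point (between the pads) lies 19 mm behind it (robot.tcp_to_grasp is the distance from the TCP to the grasp point, in m); x points along the fingers, y is the direction in which the jaws open and shut, and the axes are right-handed (so a half turn about x gives the same grasp; the last joint's range is limited). The gripper opens to 92 mm and grips with 3 to 60 N. Pads are 19 mm wide; open, the fingers measure 130 mm over their backs; the gripper's body (75 mm by 190 mm) begins 47 mm behind the grasp point.
Start: joints at [1.122, 0.342, 1.524, -0, 1.275, -0.146], TCP at [0.157, 0.501, 0.227] pointing down, gripper open.
Joint ranges: [-2.53, 2.53], [-0.77, 2.02], [0.04, 2.7], [-1, 4.14], [0.28, 2.66], [-3.11, 3.11]. Speed limits (rad/s): [2.57, 2.57, 3.14, 3.14, 3.14, 3.14].

## Interface

Orientations are given as [roll, pitch, yaw] about the fixed x, y, z axes, in that order (R = Rz(yaw) Ry(pitch) Rx(roll)).
In Python, from cell import robot gives the robot as it stands.
- The arm moves only by the tool move_arm, never from a script. Its argument "increments" is a list of rows, each a list of 4 numbers: the shift along the tool's x, y, z normalised to -1 to 1, where 1 is 40 cm, then the turn about the tool's x normalised to -1 to 1, where 1 is 60 degrees. In form: [[dx, dy, dz, twist], ...]. A call has 1 to 5 rows; each row is the pose to reach, as a shift and turn from the pose commanded when the call began, along the tool's axes at that moment; what a row does not reach only later rows make up. A row lasts 1/8 s, in which the tool goes at most 62.5 mm and 10.7 degrees, less where a joint would pass 70% of its speed; a pose out of reach is approached as far as the arm can. A call with a number of a shift or a turn outside -1 to 1 is refused whole. A call with a gripper value outside its range is refused whole. "gripper" is the closure, from 0 (fully open) to 1 (shut), set as the call begins (left out, the last holds). The fingers move at their own pace and stop on an object; "squeeze" is the grip in N (left out, the last holds). Time passes only in rows, so rows that repeat a pose let the fingers close. It gives the time, the measured TCP pose, the force and the opening at its end, in the units of the state.
- robot.observe(): the state, without advancing time (a new reading comes with each control period).
- robot.read_camera(name): name is "side" or "top"; returns the picture (420x560x3 uint8, red, green, blue); there is no depth.
- robot.camera_params(name): a dict with "fx", "fy", "cx", "cy" (pixels), "R" (3x3) and "t" (3): a world point X has camera coordinates R X + t. Camera axes: x right, y down, z forward; pixel columns grow to the right and rows downward; lengths in m; the calibration is good to about 2 mm. A picture is of the moment at which its call begins. camera_params takes no time and is no camera call.
- robot.hand_in(): hands the job in, once; it reports no verdict.
The state is a dict: "time": time; "qpos": joint angles; "qvel": joint speeds; "joint_efforts": joint torques, N m; "tool_pos": TCP position; "tool_rot": TCP orientation; "contact_force": force on the tool from outside, world axes, zero at the start; "torque": the same for the moment, N m; "opening": finger opening in m.
Only numpy, scipy, OpenCV 4.12 (cv2) and the standard library are available. Lean on these libraries where they do the work, as an engineer would, in place of code of your own. Each camera call takes 0.05 s, during which the arm holds its last target.

## Task

At the packing bench, press the tub dispenser's release key all the way down with one finger and keep it down, so that the spring pushes the lidded sauce tub out along the ledge. Gently stop the tub with the other finger once at least half of it is past the gate and before any of it hangs over the open end of the ledge. Finish while holding: one finger still keeping the key down, the other holding the tub still and upright on the ledge; do not pick the tub up or move the things standing around.

Things in the scene. Friction and masses are not known exactly. Their poses are not given: they have to be found in the camera images.
- dispenser: Metal tub dispenser fixed to the table, 350 mm long. Origin on the table under the gate; x points to its rear, z up. The tub leaves along -x over a flat ledge, 24 mm above the table, from the gate (x = 0) to the open end (x = -120 mm), y = -30 to 30 mm. The release key lies on the ledge's +y side in a black frame 30 mm tall (x -115 to -12, y 34 to 94 mm). Above ledge and key all is free
- ledge_end (a point): middle of the open front end of the ledge, on its surface, 24 mm above the table. Rails 4 mm thick along both sides of the ledge rise 6 mm above it
- housing_top (a point): centre of the top of the grey spring housing at the dispenser's rear, 79 mm above the table (dispenser x = 75 to 230 mm, y = -42 to 42 mm). Between gate and housing the side walls rise 30 mm above ledge level
- key_top (a point): centre of the top of the release key, a flat ribbed steel pad at dispenser x -108 to -19 mm, y 40 to 88 mm. Its top is 48 mm above the table at rest, 34 mm fully pressed (10 mm above the ledge), so a second fingertip at the same height hangs clear of ledge and rails but in the tub's way. Moves with the key
- release_key (a joint): how far the key is pressed, m: 0 at rest, 0.014 fully down. It springs back when let go (2 to 4 N, plus up to about 6 N of gate friction while pressing). The gate, a steel lug 11 mm tall in front of the tub, sinks with it and frees the tub at about 0.011; if let up early it rises under the tub and tips it
- pusher (a joint): travel of the damped spring pusher behind the tub, m: 0 with the tub behind the gate, 0.150 at its end. It pushes with 4 to 5 N and moves at roughly 20 to 35 mm/s: an untouched tub reaches the open end in about 4 to 6 s and then drops off
- tub_center (a point): centre of the lidded black sauce tub, a square block 56 x 56 x 44 mm of about 0.12 kg, which waits on the dispenser behind the gate. Point 22 mm above its underside, 46 mm above the table. It starts at dispenser x = +28 mm; half out past the gate is x = 0; its front reaches the open end at x = -92 mm
- spare_tub_center (a point): a second tub of the same kind (56 x 56 x 44 mm), standing on the table beside the dispenser; a bystander. Point at its centre, 22 mm up
- shaker_center (a point): steel shaker, 44 mm across, 77 mm tall, standing near the dispenser; a bystander. Point on its axis, 38 mm up
- tag_stand_center (a point): small wooden foot (30 x 60 mm) with an upright blank paper tag, 54 mm tall; a bystander. Point 27 mm up
- spoon: steel spoon 200 mm long lying on the table; a bystander. Origin under its middle, x along it
- bowl: steel bowl 180 mm across, 60 mm tall; a bystander. Origin at the centre of its underside
- oil_bottle: amber bottle 60 mm across, 200 mm tall; a bystander. Origin at the centre of its underside
- cup: white cup 72 mm across, 80 mm tall; a bystander. Origin at the centre of its underside

How it is judged:
By the outcome, as a careful person would: the job done as asked, in the order asked, and still so for the second after the job is handed in, while the arm keeps its last pose, push and grip.
It also fails if it takes over 35 s, if anything falls off the work surface, if the arm or the gripper's body presses on something with over 40 N, if the wrist force passes 120 N, or if a joint passes its speed limit or range.

## Working session

There is one attempt and no reset: what is moved stays moved. The work goes in short steps, Python scripts to look and compute and a tool call to move; the robot and the scene stay as the last step left them, time stands still between calls to the robot, and variables do not carry over. Pictures are saved under pics/ and viewed, and the job is handed in when it is done.

Besides the shell and the picture viewer there is one more tool, called after ">>>" by a JSON object that holds its "method" and its "body". move_arm: Moves the arm, as the interface text tells. Its arguments: {"type":"object","properties":{"increments":{"type":"array","items":{"type":"array","items":{"type":"number"}}},"gripper":{"type":"number"},"squeeze":{"type":"number"}},"required":["increments"]}

```bash
ls; mkdir -p pics
python3 - <<'E'
from cell import robot
import cv2
for n in ("side","top"):
    im=robot.read_camera(n); cv2.imwrite(f"pics/{n}0.png",im[:,:,::-1])
    p=robot.camera_params(n); print(n,p)
print(robot.observe())
E
```

```text
pics
side {'fx': 525.5346765816846, 'fy': 525.5346765816846, 'cx': 262.92305869916214, 'cy': 206.5700559234979, 'R': array([[ 0.71396186, -0.70015374,  0.00657273],
       [-0.39920825, -0.41475731, -0.81768524],
       [ 0.57523147,  0.58117218, -0.57562805]]), 't': array([-0.43123255,  0.30170856,  1.28165776])}
top {'fx': 387.3306150521465, 'fy': 387.3306150521465, 'cx': 283.10670802448976, 'cy': 218.1952682952102, 'R': array([[ 0.00561705, -0.99998129,  0.00242366],
       [-0.98996978, -0.00590293, -0.1411559 ],
       [ 0.14116756, -0.00160647, -0.98998441]]), 't': array([0.02374458, 0.60777602, 1.03608426])}
{'time': 0.1, 'qpos': array([ 1.12201642e+00,  3.42649379e-01,  1.52493065e+00,  3.97140231e-05,
        1.27540353e+00, -1.46019919e-01]), 'qvel': array([ 5.77110988e-04, -1.83362682e-03, -1.01726831e-03, -5.80464590e-04,
        6.86375097e-04,  2.61517975e-05]), 'joint_efforts': array([ 2.90104872e-03, -4.32003808e+01, -2.44694084e+01,  7.20033492e-02,
        5.25138946e-02, -2.58275441e-05]), 'tool_pos': array([0.15634788, 0.50079439, 0.22611317]), 'tool_rot': array([-1.74411386,  1.5694049 , -2.04688544]), 'contact_force': array([0.60548862, 0.66912512, 0.58981551]), 'torque': array([ 0.03474716, -0.03054809,  0.01336426]), 'opening': 0.09228710936763057}
```

View pics/top0.png

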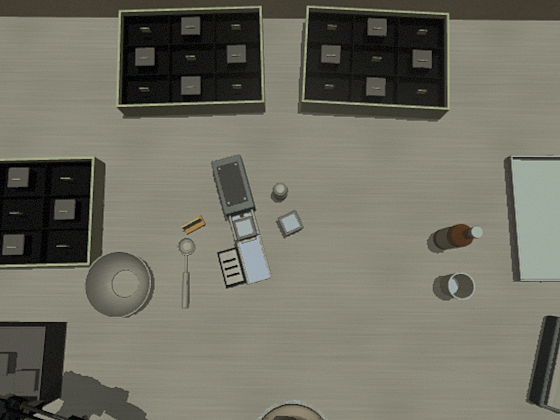

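View pics/side0.png

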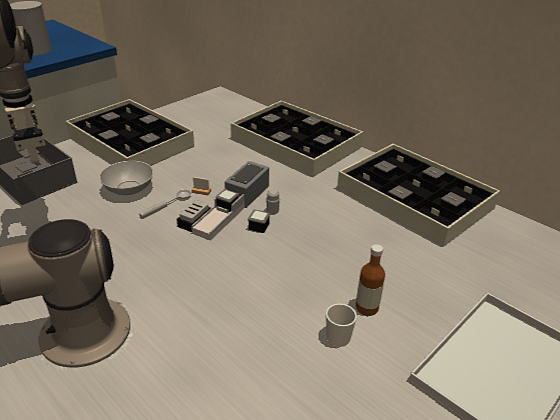

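The top view shows the dispenser with its housing at about (233,182), tub at (244,226), key at (231,268) and ledge end near (258,281). I'll enlarge both views to fit the pose.

Run:
```python
import cv2
a=cv2.imread("pics/top0.png")[145:295,170:320]; cv2.imwrite("pics/topz.png",cv2.resize(a,(600,600),interpolation=cv2.INTER_CUBIC))
a=cv2.imread("pics/side0.png")[150:250,130:290]; cv2.imwrite("pics/sidez.png",cv2.resize(a,(800,500),interpolation=cv2.INTER_CUBIC))
```

```text
(no output)
```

View pics/topz.png

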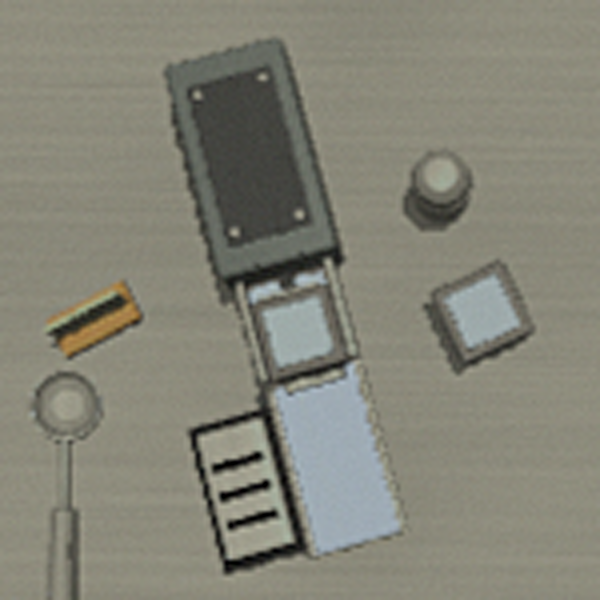

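View pics/sidez.png

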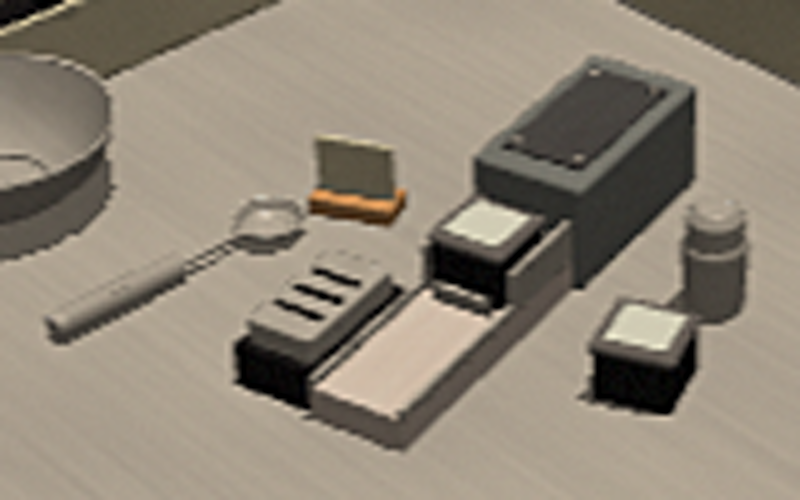

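```bash
cat > h.py <<'E'
import numpy as np, cv2
from cell import robot
P={n:robot.camera_params(n) for n in("side","top")}
def proj(n,X):
    p=P[n]; c=np.atleast_2d(X)@np.array(p["R"]).T+p["t"]
    return np.c_[p["fx"]*c[:,0]/c[:,2]+p["cx"],p["fy"]*c[:,1]/c[:,2]+p["cy"]]
def d2w(pose,L):
    x,y,a=pose[:3]; L=np.atleast_2d(L).astype(float); c,s=np.cos(a),np.sin(a)
    return np.c_[x+c*L[:,0]-s*L[:,1],y+s*L[:,0]+c*L[:,1],L[:,2]]
E
python3 - <<'E'
from h import *
from scipy.optimize import least_squares
T=[((.230,.042,.079),(167,68)),((.230,-.042,.079),(281,40)),((.075,-.042,.079),(340,255)),((.075,.042,.079),(222,280)),
((-.12,-.034,.030),(403,533)),((0,.028,.068),(275,380)),((0,-.028,.068),(357,356)),((.056,-.028,.068),(333,288)),((.056,.028,.068),(253,305)),
((-.115,.094,.030),(228,570)),((-.012,.094,.030),(192,430))]
S=[((.230,.042,.079),(594,57)),((.230,-.042,.079),(695,90)),((.075,-.042,.079),(583,190)),((.075,.042,.079),(477,157)),((-.12,-.034,0),(408,450))]
LT=np.array([t[0] for t in T]);UT=np.array([t[1] for t in T])/4+[170,145]
LS=np.array([t[0] for t in S]);US=np.array([t[1] for t in S])/5+[130,150]
def f(q): return np.r_[(proj("top",d2w(q,LT))-UT).ravel(),(proj("side",d2w(q,LS))-US).ravel()]
r=least_squares(f,[.45,.1,.2],loss="soft_l1"); print(r.x); print(f(r.x).reshape(-1,2).round(1))
for which in("top","side"):
    g=lambda q:(proj(which,d2w(q,LT if which=="top" else LS))-(UT if which=="top" else US)).ravel()
    print(which,least_squares(g,r.x,loss="soft_l1").x)
np.save("pose.npy",r.x)
im=None
for n in("top","side"):
    im=cv2.imread(f"pics/{n}0.png"); k=4 if n=="top" else 5; o=(170,145,150,150) if n=="top" else(130,150,160,100)
    a=cv2.resize(im[o[1]:o[1]+o[3],o[0]:o[0]+o[2]],None,fx=k,fy=k,interpolation=cv2.INTER_CUBIC)
    def box(x0,x1,y0,y1,z,c):
        p=proj(n,d2w(r.x,[(x0,y0,z),(x1,y0,z),(x1,y1,z),(x0,y1,z)])); p=((p-[o[0],o[1]]+.5)*k).astype(int)
        cv2.polylines(a,[p.reshape(-1,1,2)],True,c,1)
    box(.075,.23,-.042,.042,.079,(0,0,255));box(-.12,0,-.03,.03,.024,(0,255,0));box(-.108,-.019,.04,.088,.048,(255,0,255));box(0,.056,-.028,.028,.068,(0,255,255))
    cv2.imwrite(f"pics/{n}fit.png",a)
print("keytop,tub,end",d2w(r.x,[(-.0635,.064,.048),(.028,0,.046),(-.12,0,.024)]))
E
```

```text
[0.54855512 0.12131078 0.27941155]
[[-0.3 -0.3]
 [ 0.8 -1.2]
 [ 0.7 -1.6]
 [ 0.1  0.4]
 [ 1.8 -0.2]
 [-0.6  1.1]
 [-1.1  1.6]
 [-0.4 -1.2]
 [-0.3  0.1]
 [ 0.1  1.5]
 [-0.2  0.3]
 [ 0.4 -1.1]
 [ 1.6 -1.4]
 [ 0.3  0.4]
 [-0.8 -0.2]
 [-0.3  0.7]]
top [0.54866885 0.12134772 0.27698203]
side [0.5478029  0.1207477  0.28584061]
keytop,tub,end [[0.46986722 0.16531606 0.048     ]
 [0.57546922 0.1290329  0.046     ]
 [0.43320897 0.08821597 0.024     ]]
```

View pics/topfit.png

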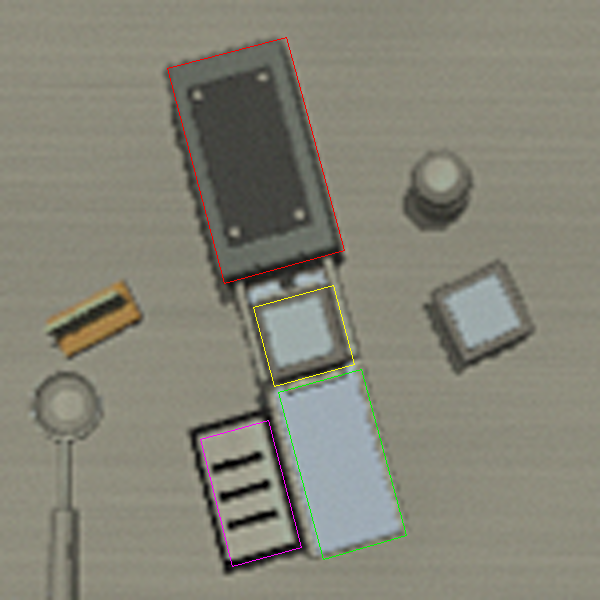

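View pics/sidefit.png

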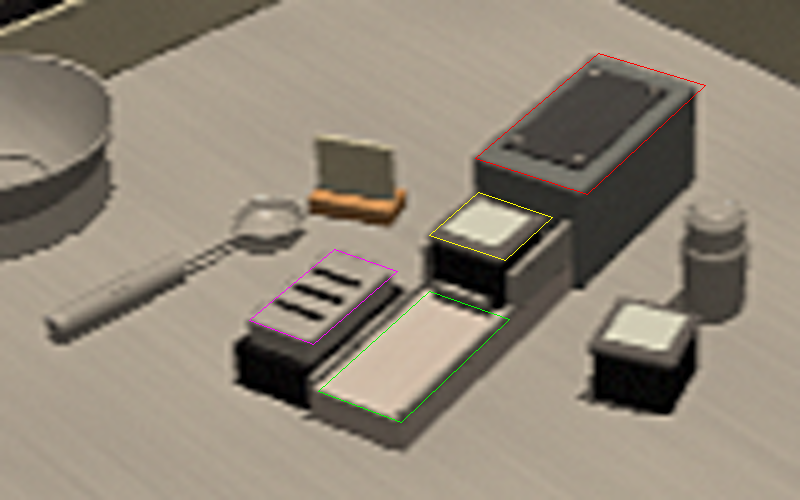

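```bash
cat >> h.py <<'E'
from scipy.spatial.transform import Rotation as Ro
pose=np.load("pose.npy")
def plan(target_d, show=True):
    o=robot.observe(); R=Ro.from_euler("xyz",o["tool_rot"]).as_matrix(); p=np.array(o["tool_pos"])
    w=d2w(pose,target_d)[0]; s=R.T@(w-p)
    dy=np.array([-np.sin(pose[2]),np.cos(pose[2]),0]); l=R.T@dy
    a=np.degrees(np.arctan2(l[2],l[1]))
    a2=a-180*np.sign(a)
    c,sn=np.cos(-pose[2]),np.sin(-pose[2]); d=p-[pose[0],pose[1],0]
    print("t",o["time"],"p",p.round(4),"disp",np.round([c*d[0]-sn*d[1],sn*d[0]+c*d[1],d[2]],4),"F",o["contact_force"].round(1),"open",round(o["opening"],4),"q6",o["qpos"][5].round(3))
    print("target w",w.round(4),"shift tool",s.round(4),"norm",(s/.4).round(4),"twist +y",a.round(1),(a/60).round(4),"or -y",a2.round(1),(a2/60).round(4))
    return R
E
python3 - <<'E'
from h import *
print(plan((-.065,.032,.15)).round(3))
E
```

```text
t 0.1 p [0.1563 0.5008 0.2261] disp [-0.2723  0.4729  0.2261] F [0.6 0.7 0.6] open 0.0923 q6 -0.146
target w [0.4773 0.1341 0.15  ] shift tool [ 0.0764 -0.2542  0.4156] norm [ 0.1909 -0.6355  1.0391] twist +y -33.4 -0.5559 or -y 146.6 2.4441
[[-0.001  0.298  0.955]
 [-0.001  0.955 -0.298]
 [-1.    -0.001 -0.   ]]
```

>>> {"method": "move_arm", "body": {"increments": [[0.01,-0.06,0.1,-0.1],[0.03,-0.15,0.24,-0.25],[0.06,-0.24,0.38,-0.4],[0.09,-0.33,0.52,-0.5],[0.12,-0.41,0.65,-0.556]], "gripper": 0.51, "squeeze": 20}}

```text
time: 0.72
tool_pos: [0.3442, 0.2799, 0.1821]
tool_rot: [0.463, 1.57, 0.746]
contact_force: [0.0, 0.4, -0.1]
opening: 0.0476
```

Run:
```python
from h import *
plan((-.065,.032,.12))
```

```text
t 0.725 p [0.3442 0.2799 0.1821] disp [-0.1527  0.2088  0.1821] F [ 0.   0.4 -0.1] open 0.0476 q6 -1.344
target w [0.4773 0.1341 0.12  ] shift tool [ 0.0621 -0.1771  0.0871] norm [ 0.1551 -0.4428  0.2179] twist +y 0.2 0.0029 or -y -179.8 -2.9971
```

>>> {"method": "move_arm", "body": {"increments": [[0.04,-0.11,0.055,0],[0.08,-0.22,0.11,0],[0.12,-0.33,0.16,0],[0.14,-0.41,0.2,0],[0.14,-0.41,0.2,0]]}}

```text
time: 1.35
tool_pos: [0.4663, 0.1442, 0.1254]
tool_rot: [3.098, 1.569, -2.91]
contact_force: [-1.4, 0.6, 0.8]
opening: 0.0448
```

>>> {"method": "move_arm", "body": {"increments": [[0,0,0,0],[0,0,0,0]]}}

```text
time: 1.6
tool_pos: [0.4649, 0.1468, 0.1266]
tool_rot: [0.874, 1.571, 1.154]
contact_force: [-0.5, -0.2, 0.4]
opening: 0.0454
```

Run:
```python
from h import *
for n in("top","side"):
    im=robot.read_camera(n)[:,:,::-1]; o=(170,145,150,150) if n=="top" else(130,110,160,140); k=4
    cv2.imwrite(f"pics/{n}1.png",cv2.resize(im[o[1]:o[1]+o[3],o[0]:o[0]+o[2]],None,fx=k,fy=k,interpolation=cv2.INTER_CUBIC))
print(plan((-.065,.032,.06)).round(3))
```

```text
t 1.7 p [0.4651 0.1468 0.1267] disp [-0.0732  0.0475  0.1267] F [ 0.1  0.5 -0.5] open 0.045 q6 -1.703
target w [0.4773 0.1341 0.06  ] shift tool [ 0.0667 -0.0155  0.0082] norm [ 0.1669 -0.0388  0.0204] twist +y 0.1 0.0014 or -y -179.9 -2.9986
[[ 0.001 -0.277  0.961]
 [ 0.     0.961  0.277]
 [-1.     0.     0.001]]
```

View pics/side1.png

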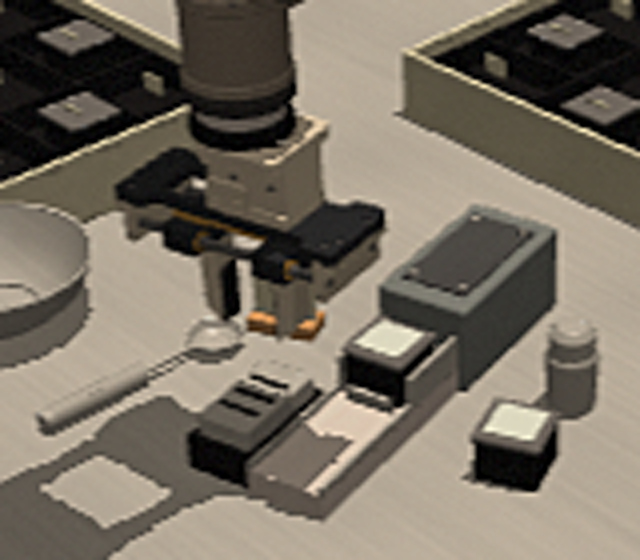

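View pics/top1.png

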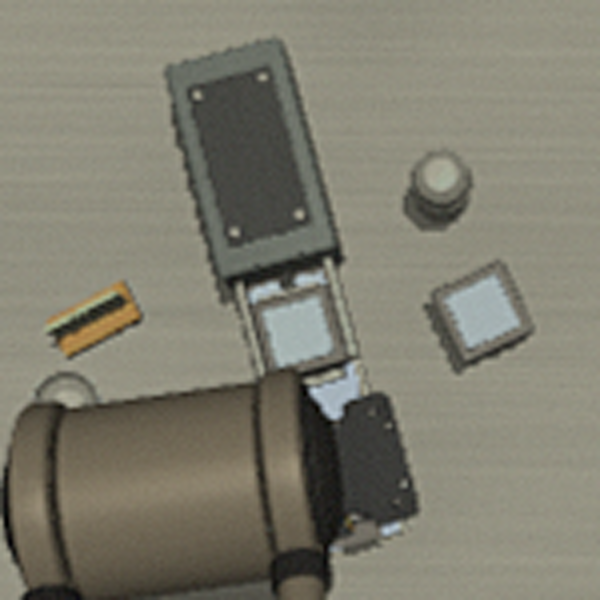

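The side view shows the hand above the key with its fingers in line with dispenser y, tips near (222,315) and (287,335). The tub is still behind the gate at (390,355). The next move goes just above the key.

>>> {"method": "move_arm", "body": {"increments": [[0.03,-0.02,0.01,0],[0.08,-0.039,0.02,0],[0.14,-0.039,0.02,0],[0.165,-0.039,0.02,0],[0.165,-0.039,0.02,0]]}}

```text
time: 2.33
tool_pos: [0.4771, 0.1331, 0.0597]
tool_rot: [2.96, 1.569, -3.043]
contact_force: [-0.5, 0.0, 0.3]
opening: 0.0447
```

>>> {"method": "move_arm", "body": {"increments": [[0,0,0,0],[0,0,0,0]]}}

```text
time: 2.58
tool_pos: [0.478, 0.1333, 0.0611]
tool_rot: [-0.139, 1.569, 0.14]
contact_force: [-0.4, -0.0, -0.4]
opening: 0.0452
```

Run:
```python
from h import *
n="side"
im=robot.read_camera(n)[:,:,::-1]; o=(150,150,120,100); k=6
a=cv2.resize(im[o[1]:o[1]+o[3],o[0]:o[0]+o[2]],None,fx=k,fy=k,interpolation=cv2.INTER_CUBIC)
ob=robot.observe();p=np.array(ob["tool_pos"])
c,s=np.cos(pose[2]),np.sin(pose[2])
for sg in(1,-1):
    B=[p+sg*(.0225+t)*np.array([-s,c,0])+w*np.array([c,s,0]) for t,w in((0,-.0095),(.019,-.0095),(.019,.0095),(0,.0095))]
    q=((proj(n,B)-[o[0],o[1]]+.5)*k).astype(int); cv2.polylines(a,[q.reshape(-1,1,2)],True,(0,0,255),1)
cv2.imwrite("pics/side2.png",a)
plan((-.065,.032,.034))
```

```text
t 2.625 p [0.4779 0.1333 0.0611] disp [-0.0646  0.031   0.0611] F [-0.3  0.3  1. ] open 0.0452 q6 -1.733
target w [0.4773 0.1341 0.034 ] shift tool [ 0.0271  0.001  -0.0004] norm [ 0.0677  0.0025 -0.0011] twist +y 0.0 0.0002 or -y -180.0 -2.9998
```

View pics/side2.png

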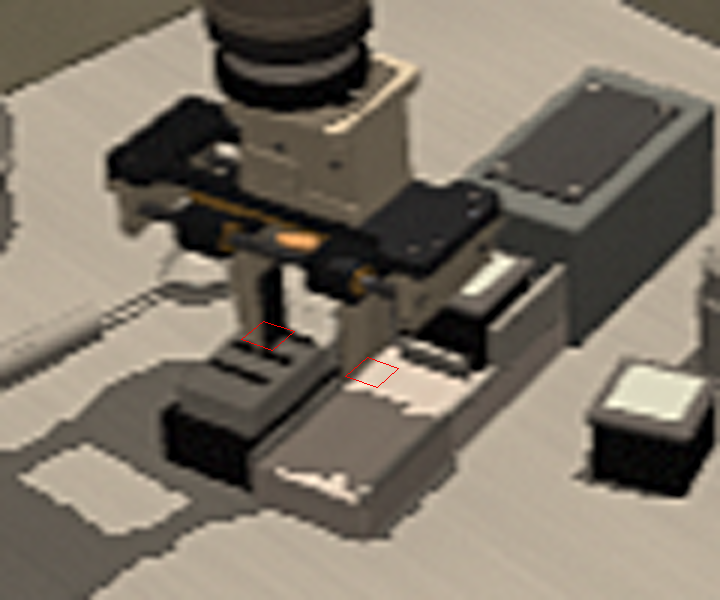

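The side view shows the left fingertip over the key pad near (268,335) and the right one over the ledge near (370,370), clear of the tub. I'll press now.

>>> {"method": "move_arm", "body": {"increments": [[0.02,0.002,0,0],[0.04,0.002,0,0],[0.055,0.002,0,0],[0.068,0.002,0,0]]}}

```text
time: 3.12
tool_pos: [0.4775, 0.1342, 0.0332]
tool_rot: [0.492, 1.57, 0.771]
contact_force: [-7.4, 0.9, 36.6]
opening: 0.0452
```

Run:
```python
from h import *
plan((-.065,.032,.034))
```

```text
t 3.125 p [0.4775 0.1342 0.0332] disp [-0.0648  0.032   0.0332] F [-7.4  0.9 36.6] open 0.0452 q6 -1.732
target w [0.4773 0.1341 0.034 ] shift tool [-0.0008  0.     -0.0002] norm [-0.002   0.0001 -0.0006] twist +y -0.0 -0.0001 or -y 180.0 2.9999
```

>>> {"method": "move_arm", "body": {"increments": [[-0.001,0,0,0]]}}

```text
time: 3.25
tool_pos: [0.4775, 0.1341, 0.0341]
tool_rot: [0.185, 1.57, 0.465]
contact_force: [-1.0, 0.8, 7.5]
opening: 0.0454
```

>>> {"method": "move_arm", "body": {"increments": [[0.001,0,0,0]]}}

```text
time: 3.38
tool_pos: [0.4775, 0.1341, 0.0339]
tool_rot: [0.206, 1.57, 0.486]
contact_force: [-2.4, 0.7, 13.8]
opening: 0.0451
```

Run:
```python
from h import *
im=robot.read_camera("side")[:,:,::-1]; o=(150,150,120,100); k=6
cv2.imwrite("pics/side3.png",cv2.resize(im[o[1]:o[1]+o[3],o[0]:o[0]+o[2]],None,fx=k,fy=k,interpolation=cv2.INTER_CUBIC))
plan((-.065,.032,.034))
```

```text
t 3.425 p [0.4775 0.1341 0.0339] disp [-0.0648  0.0319  0.0339] F [-2.2  0.4 12.4] open 0.0448 q6 -1.732
target w [0.4773 0.1341 0.034 ] shift tool [-0.0001  0.0001 -0.0002] norm [-0.0002  0.0002 -0.0006] twist +y 0.0 0.0001 or -y -180.0 -2.9999
```

View pics/side3.png

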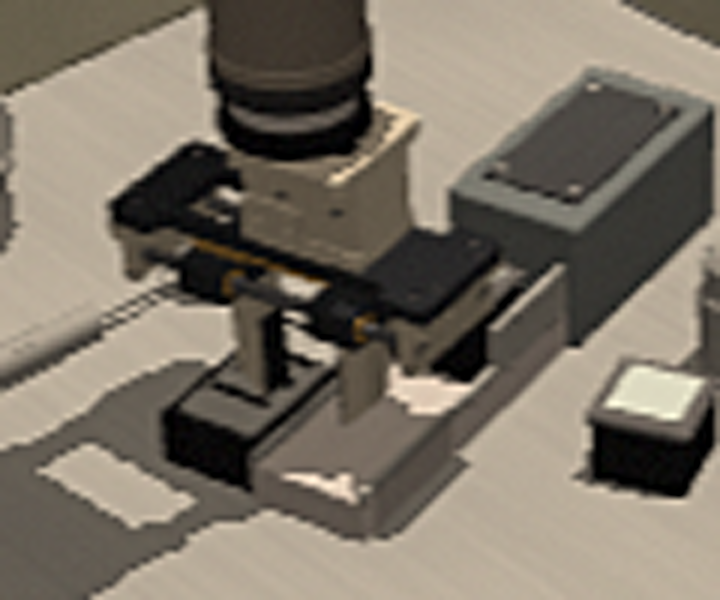

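The key is down level with its frame near (260,385), the gate lug has gone, and the tub is still at about (465,350). I'll press slightly harder and wait for the tub.

>>> {"method": "move_arm", "body": {"increments": [[0.001,0,0,0],[0.001,0,0,0],[0.001,0,0,0],[0.001,0,0,0],[0.001,0,0,0]]}}

```text
time: 4.05
tool_pos: [0.4775, 0.1342, 0.0338]
tool_rot: [0.116, 1.57, 0.396]
contact_force: [-4.0, 0.2, 14.3]
opening: 0.045
```

>>> {"method": "move_arm", "body": {"increments": [[0,0,0,0],[0,0,0,0],[0,0,0,0],[0,0,0,0],[0,0,0,0]]}}

```text
time: 4.68
tool_pos: [0.4775, 0.1341, 0.0339]
tool_rot: [0.102, 1.57, 0.382]
contact_force: [-3.1, 0.7, 16.3]
opening: 0.0451
```

Run:
```python
from h import *
im=robot.read_camera("side")[:,:,::-1]; o=(150,150,120,100); k=6
cv2.imwrite("pics/side4.png",cv2.resize(im[o[1]:o[1]+o[3],o[0]:o[0]+o[2]],None,fx=k,fy=k,interpolation=cv2.INTER_CUBIC))
plan((-.065,.032,.034))
```

```text
t 4.725 p [0.4775 0.1342 0.0338] disp [-0.0648  0.0319  0.0338] F [-2.4  1.7 15.6] open 0.0452 q6 -1.732
target w [0.4773 0.1341 0.034 ] shift tool [-0.0002  0.0001 -0.0002] norm [-0.0004  0.0002 -0.0006] twist +y 0.0 0.0001 or -y -180.0 -2.9999
```

View pics/side4.png

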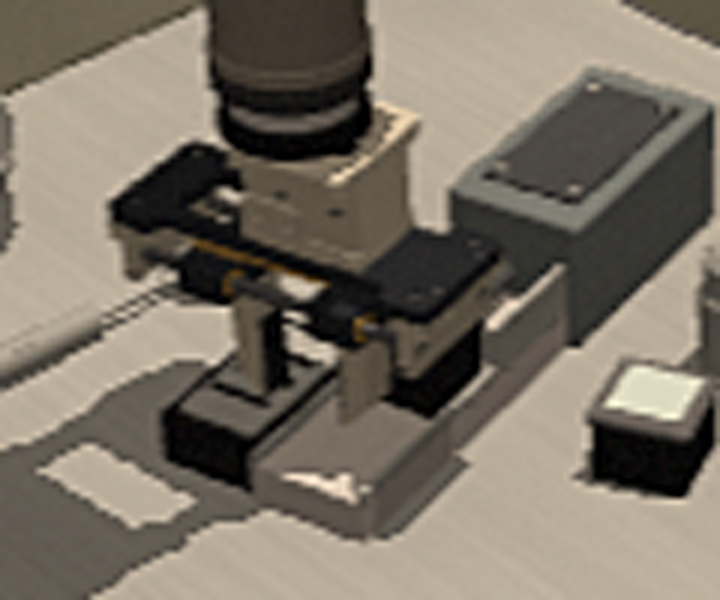

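The tub has moved forward: its front is now about (400,390), close to the finger. Waiting until it rests.

>>> {"method": "move_arm", "body": {"increments": [[0,0,0,0],[0,0,0,0],[0,0,0,0],[0,0,0,0],[0,0,0,0]]}}

```text
time: 5.35
tool_pos: [0.4774, 0.1341, 0.0338]
tool_rot: [0.203, 1.57, 0.482]
contact_force: [-4.1, -0.1, 16.1]
opening: 0.0452
```

>>> {"method": "move_arm", "body": {"increments": [[0,0,0,0],[0,0,0,0],[0,0,0,0],[0,0,0,0],[0,0,0,0]]}}

```text
time: 5.98
tool_pos: [0.4774, 0.1341, 0.0338]
tool_rot: [0.238, 1.57, 0.517]
contact_force: [-3.2, 0.5, 16.9]
opening: 0.0451
```

>>> {"method": "move_arm", "body": {"increments": [[0,0,0,0],[0,0,0,0],[0,0,0,0],[0,0,0,0],[0,0,0,0]]}}

```text
time: 6.6
tool_pos: [0.4774, 0.1341, 0.0338]
tool_rot: [0.212, 1.57, 0.491]
contact_force: [-3.7, -0.4, 15.6]
opening: 0.045
```

Run:
```python
from h import *
for n in("side","top"):
    im=robot.read_camera(n)[:,:,::-1]; o=(150,150,120,100) if n=="side" else (170,145,150,150); k=6 if n=="side" else 4
    a=cv2.resize(im[o[1]:o[1]+o[3],o[0]:o[0]+o[2]],None,fx=k,fy=k,interpolation=cv2.INTER_CUBIC)
    cv2.imwrite(f"pics/{n}5.png",a)
    if n=="side":
        for z in(.024,.068):
            q=((proj(n,d2w(pose,[(-.055,-.028,z),(.001,-.028,z),(.001,.028,z),(-.055,.028,z)]))-[o[0],o[1]]+.5)*k).astype(int); cv2.polylines(a,[q.reshape(-1,1,2)],True,(0,255,255),1)
        cv2.imwrite("pics/side5o.png",a)
plan((-.065,.032,.034))
```

```text
t 6.7 p [0.4774 0.1341 0.0338] disp [-0.0648  0.0319  0.0338] F [-3.4  0.5 15.3] open 0.0453 q6 -1.731
target w [0.4773 0.1341 0.034 ] shift tool [-0.0002  0.0001 -0.0002] norm [-0.0004  0.0001 -0.0004] twist +y -0.0 -0.0002 or -y 180.0 2.9998
```

View pics/side5.png

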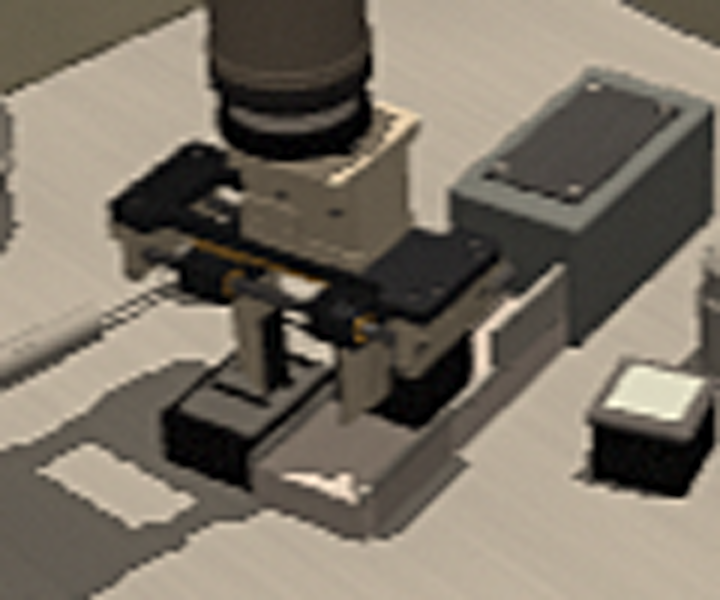

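View pics/side5o.png

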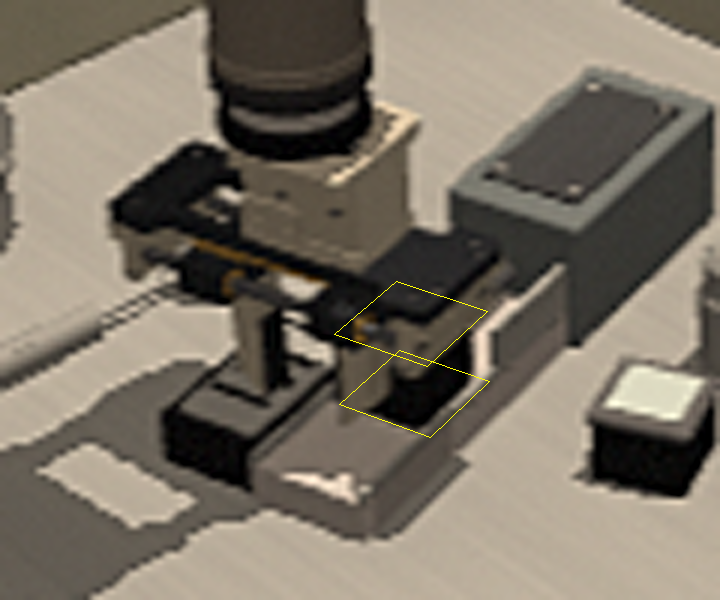

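View pics/top5.png

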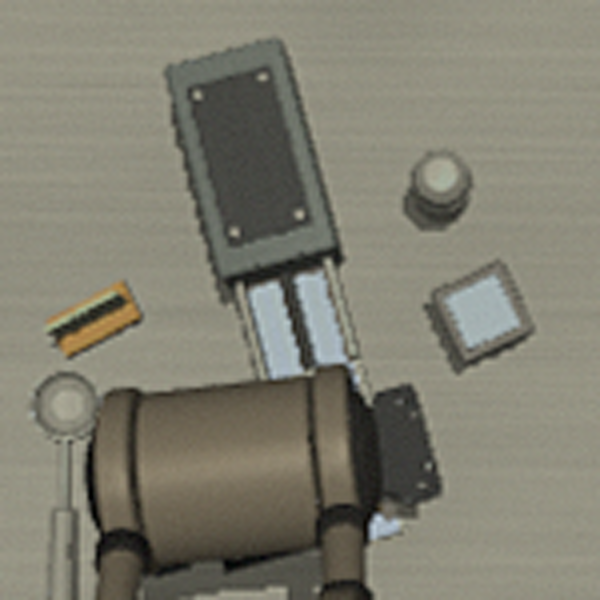

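The side view shows the tub upright against the finger, with its lower front corner at about (415,425). The top view shows the clear channel behind it. I'll wait once more and compare pictures to confirm it is at rest.

>>> {"method": "move_arm", "body": {"increments": [[0,0,0,0],[0,0,0,0],[0,0,0,0],[0,0,0,0],[0,0,0,0]]}}

```text
time: 7.32
tool_pos: [0.4774, 0.1341, 0.0338]
tool_rot: [0.196, 1.57, 0.475]
contact_force: [-3.9, -0.9, 15.4]
opening: 0.045
```

>>> {"method": "move_arm", "body": {"increments": [[0,0,0,0],[0,0,0,0],[0,0,0,0],[0,0,0,0],[0,0,0,0]]}}

```text
time: 7.95
tool_pos: [0.4774, 0.1341, 0.0338]
tool_rot: [0.201, 1.57, 0.48]
contact_force: [-3.9, -0.4, 16.2]
opening: 0.0447
```

Run:
```python
from h import *
for n in("side","top"):
    im=robot.read_camera(n)[:,:,::-1]; o=(150,150,120,100) if n=="side" else (170,145,150,150); k=6 if n=="side" else 4
    a=cv2.resize(im[o[1]:o[1]+o[3],o[0]:o[0]+o[2]],None,fx=k,fy=k,interpolation=cv2.INTER_CUBIC)
    b=cv2.imread(f"pics/{n}5.png"); cv2.imwrite(f"pics/{n}6.png",a)
    d=cv2.GaussianBlur(cv2.absdiff(a,b),(0,0),4).max(2); print(n,"diff max",d.max(),np.unravel_index(d.argmax(),d.shape))
    if n=="side":
        c=cv2.imread("pics/side4.png"); d=cv2.GaussianBlur(cv2.absdiff(a,c),(0,0),4).max(2);print("vs 4.7s",d.max(),np.unravel_index(d.argmax(),d.shape))
plan((-.065,.032,.034))
```

```text
side diff max 6 (np.int64(384), np.int64(419))
vs 4.7s 180 (np.int64(340), np.int64(479))
top diff max 5 (np.int64(499), np.int64(369))
t 8.05 p [0.4774 0.1341 0.0338] disp [-0.0648  0.0319  0.0338] F [-4.  -1.1 15.9] open 0.0449 q6 -1.731
target w [0.4773 0.1341 0.034 ] shift tool [-0.0002  0.0001 -0.0002] norm [-0.0004  0.0002 -0.0004] twist +y -0.0 -0.0002 or -y 180.0 2.9998
```

View pics/side6.png

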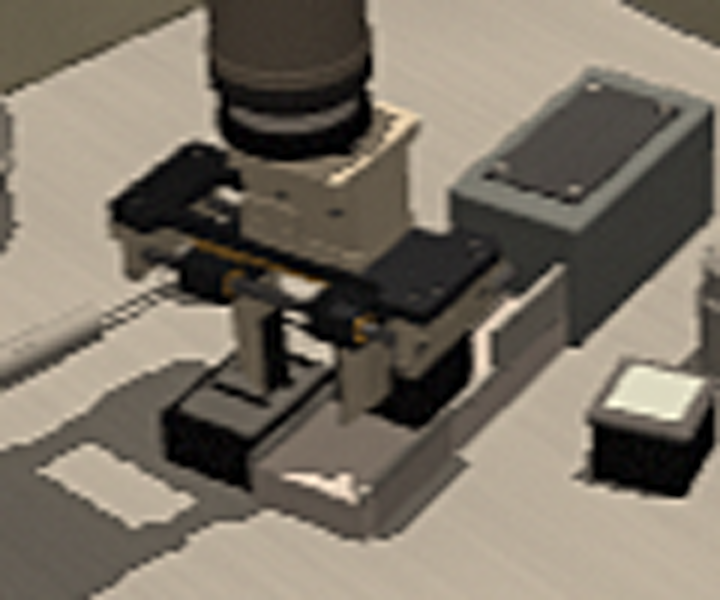

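Run:
```python
from h import *
print(robot.hand_in());
```

```text
the job is handed in; nothing more can be done
None
```

I pressed the release key all the way down with one finger and kept it down. The other finger stood in the tub's path over the ledge and stopped the tub. I handed the job in at about 8.1 s with both fingers still holding; the hand-in gives no verdict, so the result is not confirmed.

- **Key:** the fingertip was at 33.8 mm height, against 34 mm for fully pressed. It was holding steady at about 16 N. There was a brief 36.6 N on the fingertip as the key bottomed, which I eased at once.
- **Tub:** pictures 1.3 s apart showed no change, so it was at rest, and it looked upright. From the images, its centre is roughly 25 to 45 mm past the gate. Its front is then about 50 mm or more short of the open end.
- **Uncertain:**
  - The hand hid part of the tub, and the picture-based position and the finger-based position differ by about 10 mm. Both are well inside the allowed range.
  - The tub's push against the finger did not show clearly in the wrist force, so the pictures are the evidence that it stopped.
- **Other things:** the items near the dispenser looked unmoved in the last pictures. I checked no closer than that, and the bowl, bottle and cup were outside the cropped views.

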